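# Turn a bearing cap over in the tipping tray and bring the gauge over it

### The job

The bearing cap lies saddle side down on the near bed of the V-shaped tipping tray. Lift the tray by its slanted handle until the cap slides and tumbles over onto the far bed, saddle side up, then swing the tray fully back down onto its rests; never touch the cap itself. Only then slide the dial-gauge carriage along its rail fully home against its stop, so that the gauge stands over the tray, let go, and leave the other things on the bench where they are.

Things in the scene. Friction and masses are not known exactly. Their poses are not given: they have to be found in the camera images.
- stand: Fixed dark steel stand, base plate 225 x 150 x 12 mm. Origin on the bench under the tray's hinge axis; x from the handle side (ahead, to the robot's right) to the far bed, y along the hinge to the gauge rail (robot side), z up. Hinge cheeks 44 mm wide, 102 mm high at y = +-66 mm. Rail: bar along y at x = 35, y 78 to 302, top at 32 mm.
- tray (a joint): Hinge of the aluminium tipping tray, rad: 0 = on its rests, grows as the handle is lifted up and over, upper stop 1.05. Stiff (0.7 N m friction): the tray stays at the angle where it is left. The cap tumbles at 0.8 to 0.95. Tray 108 mm wide; its two beds meet in a vee at the hinge: at 0 the near bed (100 mm long) slopes 20 degrees down to the vee, the far bed rises 30 beyond it.
- tray_hinge (a point): Point on the hinge axis midway across the tray, 80 mm above the bench. Axes as the tray's: the stand's when the tray is down, turned about y by the joint value when up. An upright end plate (6 x 108 mm) stands 99 mm from it on the handle side, its top 95 mm above the hinge.
- tray_handle (a point): Grip point in the middle of the handle: a flat steel blade 8 mm thick, 120 mm wide (y), leaning 35 degrees from vertical at joint 0, upper edge towards -x. Pinch across the 8 mm with the tool tilted 35 degrees, pointing down and to +x. 152 mm to -x of the hinge and 59 mm above it at joint 0; 30 mm from the blade's root, 22 from its free edge, 40 mm free before the end plate. Axes as tray_hinge.
- far_bed (a point): Point on the surface of the tray's far bed (106 mm long, 36 mm lip at its end, side walls 35 mm), midway across, 50 mm from the vee. Axes as tray_hinge.
- cap: Loose dark cast bearing cap, a block 56 (x) x 90 (y) x 26 (z) mm, 0.37 to 0.65 kg, with a half-round saddle 40 mm wide, 14 deep along x in one 56 x 90 face. Origin in the middle of that face, z pointing from it into the block. Starts saddle side down (z up, leaning 20 degrees) on the tray's near bed, 12 mm from the vee. Friction on the beds 0.5 to 0.7.
- cap_mid (a point): The middle of the bearing cap's 56 x 90 x 26 mm block. Axes as the cap's.
- gauge_carriage (a joint): Slide of the dial-gauge carriage, m: 0 = parked, grows as it moves towards the tray (-y of the stand) to its stop at about 0.12, where the gauge stands over the tray. Starts at 0 to 0.03. Friction 2.5 N. Aluminium block 46 x 100 x 30 mm with a post and a dial gauge (dial 56 mm) held out towards the tray. Leave it parked while the tray is up.
- gauge_tab (a point): Grip point, 88 mm above the bench, in the carriage's upright black tab: 30 (x) x 14 (y) mm, from 63 to 111 mm above the bench, on the end of the block away from the tray. Pinch from above across the 30 mm (closing along x): the gauge's post (16 mm thick, 240 mm high) stands 75 mm from it on the tray side. Axes as the stand's.
- gauge_tip (a point): The tip of the gauge's plunger, 165 mm above the bench, 80 mm from the post towards the tray; the gauge's highest point is 283 mm above the bench. Axes as the stand's.
Not all that is in view belongs to the job. What is shaped like the cap but brown or pink is not meant.

How it is judged:
On the way, in this order (a step that is already met when the one before it is completed fails the run):
1. the tray is tipped up and the cap has tumbled onto the far bed (value of joint tray above 0.5 rad and angle between cap's own z axis and vertical above 2.3 rad and distance between cap_mid and far_bed below 0.045 m), for 0.1 s.
2. the tray is back down on its rests with the cap lying saddle side up on the far bed (value of joint tray below 0.04 rad and angle between cap's own z axis and vertical between 2.5 and 2.74 rad and distance between cap_mid and far_bed below 0.045 m), for 0.2 s.
3. the gauge carriage is home against its stop (value of joint gauge_carriage above 0.116 m), for 0.2 s.
At the end, for the whole second after the job is handed in: The tray is down on its rests (within 0.04 rad), the cap lies at rest flat on the tray's far bed with its saddle side up (its z axis 143 to 157 degrees from up, its middle within 45 mm of far_bed), and the gauge carriage is within 4 mm of its stop (all of step 2 and value of joint gauge_carriage above 0.116 m and linear speed of cap below 0.02 m/s); the robot touches nothing.
It fails at once if the robot touches the bearing cap (contact force between any of the fingers, the arm and cap above 0.5 N).
It fails at once if the gauge is slid towards the tray while the tray is up (value of joint tray above 0.15 rad and value of joint gauge_carriage above 0.06 m).
It fails at once if another thing on the bench is shifted (distance of any of ring_spanner, driver, socket, cleaner_can, mallet, oil_jar, bearing_race from where it was at the start of the episode above 0.03 m).
It also fails if it takes over 69 s, if anything falls off the work surface, if the arm or the gripper's body presses on something with over 40 N, if the wrist force passes 120 N, or if a joint passes its speed limit or range.

### The arm

A 6-joint arm with a two-finger parallel gripper is mounted at the origin on the work surface. World frame = base frame: x ahead of the robot, y to its left, z up, the work surface at z = 0. Lengths are in m, angles in rad, forces in N, time in s.
With the tool pointing down it reaches from about 0.375 to 0.975 m from the base axis. Payload 3.8 kg.
Tool frame: the origin (TCP) lies on the centre line of the jaws, within the pads' length; the fingertips stand 14 mm ahead of it and the grasp point (between the pads) lies 5 mm behind it; x points along the fingers, y is the direction in which the jaws open and shut, and the axes are right-handed (so a half turn about x gives the same grasp; the last joint's range is limited). The gripper opens to 85 mm and grips with 20 to 120 N. Pads are 22 mm wide; open, the fingers measure 114 mm over their backs; the gripper's body (76 mm by 85 mm) begins 54 mm behind the grasp point. The pads swing forward as they close: fully open they stand 13 mm farther back than shut.
Start: joints at [-1.384, 0.264, 1.604, -0, 1.274, -0.037], TCP at [0.15, -0.658, 0.245] pointing down, gripper open.
Joint ranges: [-2.63, 2.63], [-0.94, 2.18], [0.31, 2.57], [-1.31, 4.45], [0, 2.66], [-2.55, 2.55]. Speed limits (rad/s): [2.57, 2.57, 3.14, 3.14, 3.14, 3.14].

### API

Orientations are given as a rotation vector (axis times angle).
In Python, from workcell import bot gives the robot as it stands.
- The arm moves only by the shell command python3 -m creep 'ROWS' [FORCE]. ROWS is JSON, a list of rows, each an object with "grip": the finger opening in cm, from 0 to 8.54; "dp": the shift along the tool's x, y, z in cm, a list of three; "rotation": the turn, a rotation vector about the tool's x, y, z in rad, a list of three. A call has 1 to 5 rows; each row is the pose to reach, as a shift and turn from the pose commanded when the call began, along the tool's axes at that moment; what a row does not reach only later rows make up. A row lasts 1/12 s, in which the tool goes at most 41.7 mm and 7.16 degrees, less where a joint would pass 70% of its speed; a pose out of reach is approached as far as the arm can. A call with a gripper value outside its range is refused whole. The fingers move at their own pace and stop on an object; FORCE is the grip in N (left out, the last holds). Time passes only in rows, so rows that repeat a pose let the fingers close. It gives the time, the measured TCP pose, the force and the opening at its end, in the units of the state.
- bot.read_state(): the state, without advancing time (a new reading comes with each control period).
- bot.read_camera(name): name is "scene" or "top"; returns (picture, depth): 420x560x3 uint8, red, green, blue; 420x560 float32, m along the optical axis (not along the pixel's ray), 0 where there is no reading.
- bot.get_calibration(name): a dict with "fx", "fy", "cx", "cy" (pixels), "rvec" (rotation vector, rad) and "tvec" (3), from world to camera coordinates, as OpenCV has them. Camera axes: x right, y down, z forward; pixel columns grow to the right and rows downward; lengths in m; the calibration is good to about 2 mm. A picture is of the moment at which its call begins. get_calibration takes no time and is no camera call.
- bot.finish_job(): hands the job in, once; it reports no verdict.
The state is a dict: "time": time; "q": joint angles; "joint_vel": joint speeds; "joint_torque": joint torques, N m; "tool_pos": TCP position; "tcp_rot": TCP orientation; "wrist_force": force on the tool from outside, world axes, zero at the start; "torque": the same for the moment, N m; "width": opening from 0.0 (shut) to 1.0 (fully open).
Only numpy, scipy, OpenCV 4.12 (cv2) and the standard library are available. Lean on these libraries where they do the work, as an engineer would, in place of code of your own. Each camera call takes 0.05 s, during which the arm holds its last target.

## Working session

There is one attempt and no reset: what is moved stays moved. The work goes in short steps, Python scripts to look and compute and a shell command to move; the robot and the scene stay as the last step left them, time stands still between calls to the robot, and variables do not carry over. Pictures are saved under pics/ and viewed, and the job is handed in when it is done.

```bash
ls; mkdir -p pics; python3 - <<'E'
from workcell import bot
import cv2,numpy as np
print(bot.read_state())
for n in("scene","top"):
    p,d=bot.read_camera(n); np.savez(f"pics/{n}0.npz",p=p,d=d)
    cv2.imwrite(f"pics/{n}0.png",p[:,:,::-1]); print(n,bot.get_calibration(n))
E
```

```text
pics
{'time': 0.0, 'q': array([-1.38392603e+00,  2.64798376e-01,  1.60539101e+00,  1.71387962e-05,
        1.27372546e+00, -3.69063839e-02]), 'joint_vel': array([-3.45951218e-04, -1.00656089e-03, -7.83553580e-05, -8.78493422e-04,
       -3.39533260e-04,  6.90006917e-04]), 'joint_torque': array([-1.64662390e-03, -5.15119135e+01, -3.67314792e+01, -1.80828538e-04,
        1.27474821e-02,  1.09294444e-05]), 'tool_pos': array([ 0.14965782, -0.65746508,  0.24392235]), 'tcp_rot': array([ 2.10389999,  0.23885534, -2.10423372]), 'wrist_force': array([-0.91036475, -0.25472342, -0.31051548]), 'torque': array([-0.02884631,  0.01198746, -0.00845237]), 'width': 1.0032751234514592}
scene {'fx': 390.12769427145247, 'fy': 390.12769427145247, 'cx': 274.23716873525444, 'cy': 202.32766629119388, 'rvec': array([ 0.97411127,  2.43276395, -1.09661988]), 'tvec': array([ 0.48960719, -0.14638732,  1.1613047 ])}
top {'fx': 412.6684779728172, 'fy': 412.6684779728172, 'cx': 279.2736210317493, 'cy': 210.95047650124764, 'rvec': array([ 2.13353578, -2.12013995,  0.200135  ]), 'tvec': array([-0.06763898,  0.63622508,  1.08040442])}
```

View pics/scene0.png

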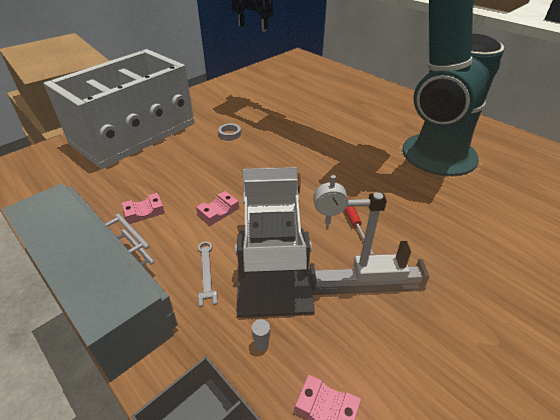

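View pics/top0.png

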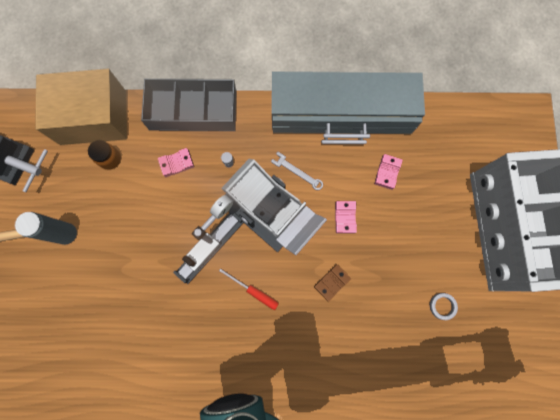

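```bash
cat > h.py <<'E'
import numpy as np,cv2
from workcell import bot
def cal(n):
    c=bot.get_calibration(n);K=np.array([[c['fx'],0,c['cx']],[0,c['fy'],c['cy']],[0,0,1]]);return K,np.array(c['rvec']),np.array(c['tvec'])
def proj(n,P):
    K,r,t=cal(n);return cv2.projectPoints(np.array(P,float).reshape(-1,1,3),r,t,K,None)[0].reshape(-1,2)
def cloud(n,d):
    K,r,t=cal(n);R=cv2.Rodrigues(r)[0];v,u=np.indices(d.shape)
    c=np.stack([(u-K[0,2])/K[0,0]*d,(v-K[1,2])/K[1,1]*d,d],-1);return (c-t)@R
def crop(p,x0,y0,x1,y1,k,f):
    cv2.imwrite(f,cv2.resize(p[y0:y1,x0:x1,::-1],None,fx=k,fy=k,interpolation=cv2.INTER_CUBIC))
E
python3 - <<'E'
from h import *
print(proj("top",[[0,0,0],[.15,-.658,.245],[.5,0,0],[.5,.3,0]]))
print(proj("scene",[[0,0,0],[.15,-.658,.245],[.5,0,0],[.5,.3,0]]))
z=np.load("pics/top0.npz");C=cloud("top",z['d'])
for u,v in [(400,250),(205,255),(312,233),(270,205),(250,185),(220,205)]: print(u,v,C[v,u].round(3))
crop(z['p'],165,140,345,290,4,"pics/t_crop.png")
z=np.load("pics/scene0.npz");crop(z['p'],225,150,435,325,3,"pics/s_crop.png")
E
```

```text
[[253.43841169 453.9613616 ]
 [560.51497353 423.8239887 ]
 [256.49035593 261.8939038 ]
 [150.73433991 261.23876914]]
[[438.71538467 153.1504377 ]
 [251.8535909   26.89325717]
 [328.987625   238.31392508]
 [449.71441577 321.80110489]]
400 250 [ 0.536 -0.409  0.001]
205 255 [0.514 0.136 0.061]
312 233 [ 0.563 -0.145  0.158]
270 205 [ 0.64  -0.039  0.124]
250 185 [0.697 0.015 0.108]
220 205 [0.611 0.071 0.267]
```

View pics/t_crop.png

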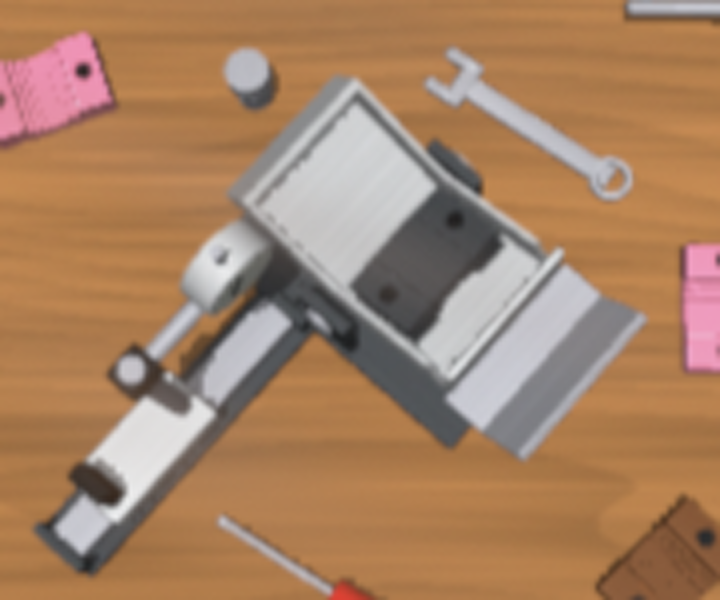

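View pics/s_crop.png

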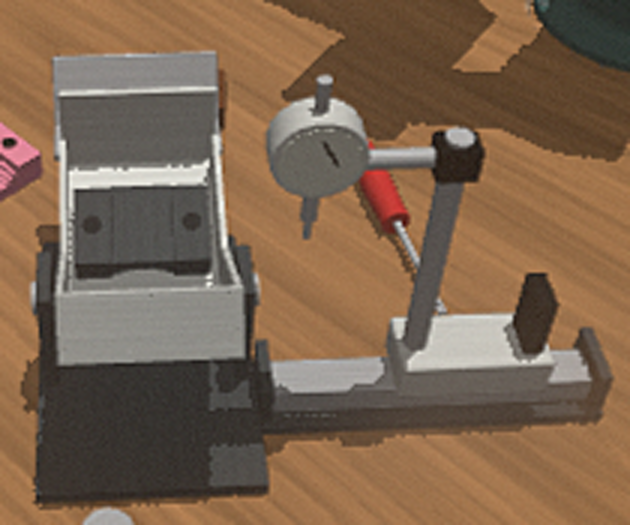

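```bash
cat >> h.py <<'E'
def fitstand():
    from scipy.optimize import least_squares
    P=np.array([[-165,-60,157],[-165,60,157],[-99,-54,175],[-99,54,175]])/1e3
    top=np.array([[326,219.5],[296,254.5],[305.5,203.75],[276.3,234.5]])
    sc=np.array([[243.3,169],[297,167.7],[245,181.7],[297,180]])
    f=lambda q:np.r_[(proj("top",W(q,P))-top).ravel(),(proj("scene",W(q,P))-sc).ravel()]
    return least_squares(f,[.64,-.03,.8],loss='soft_l1'),f
def W(q,P):
    P=np.atleast_2d(P);c,s=np.cos(q[2]),np.sin(q[2])
    return np.c_[q[0]+c*P[:,0]-s*P[:,1],q[1]+s*P[:,0]+c*P[:,1],P[:,2]]
E
python3 - <<'E'
from h import *
r,f=fitstand();q=r.x;print(q,f(q).round(1))
z=np.load("pics/top0.npz");C=cloud("top",z['d'])
# tab/ carriage: local coords of points
c,s=np.cos(q[2]),np.sin(q[2])
L=lambda X:np.c_[(X[:,0]-q[0])*c+(X[:,1]-q[1])*s,-(X[:,0]-q[0])*s+(X[:,1]-q[1])*c,X[:,2]]
A=L(C.reshape(-1,3))*1e3
m=(A[:,0]>15)&(A[:,0]<55)&(A[:,1]>60)&(A[:,1]<310)&(A[:,2]>95)&(A[:,2]<125);print("tab",A[m].mean(0),A[m].min(0),A[m].max(0))
m=(A[:,0]>0)&(A[:,0]<70)&(A[:,1]>60)&(A[:,1]<310)&(A[:,2]>225)&(A[:,2]<300);print("post",np.median(A[m],0),A[m].min(0),A[m].max(0))
m=(A[:,0]>-170)&(A[:,0]<-157)&(abs(A[:,1])<70)&(A[:,2]>140);print("edge",A[m].mean(0),A[m].min(0),A[m].max(0))
m=(A[:,0]>-108)&(A[:,0]<-90)&(abs(A[:,1])<70)&(A[:,2]>168);print("plate",A[m].mean(0),A[m].min(0),A[m].max(0))
m=(A[:,0]>-80)&(A[:,0]<0)&(abs(A[:,1])<70)&(A[:,2]>168);print("",m.sum())
for y in(0,):
  m=(abs(A[:,1])<10)&(A[:,0]>-200)&(A[:,0]<130)&(A[:,2]>20);o=A[m][np.argsort(A[m][:,0])];print(o[::6].round(0).tolist())
print("handle",W(q,[-.152,0,.139]),"x dir",np.rad2deg(q[2]), W(q,[.035,.2,.1]),W(q,[0,0,.08]))
E
```

```text
[ 0.66257982 -0.01676974  0.84811825] [-0.2 -0.4 -1.8  0.3 -0.6 -1.6 -0.4 -0.1 -0.9 -1.1  0.5 -1.3 -0.9 -1.6
  0.4 -1.3]
tab [ 29.18715342 217.34190665 109.61582415] [15.1580986  60.34220428 95.86825098] [ 47.19707893 255.77398256 123.89327912]
post [ 31.52918202 111.77673817 245.75776503] [ 20.3503434   66.98672587 226.09928998] [ 47.72694918 187.51989329 286.053118  ]
edge [-161.98925003   -0.54077304  156.73037771] [-167.17611045  -61.61976754  149.18588512] [-157.05567311   56.95937399  163.06578256]
plate [-99.00544813  -0.30933402 174.81387426] [-102.23898377  -54.80521655  169.24045511] [-95.49252951  51.46570669 178.93111846]
 0
[[-167.0, 3.0, 159.0], [-165.0, 4.0, 158.0], [-163.0, 5.0, 154.0], [-161.0, 8.0, 158.0], [-159.0, 9.0, 157.0], [-157.0, -9.0, 155.0], [-155.0, -8.0, 150.0], [-153.0, -7.0, 148.0], [-151.0, -6.0, 146.0], [-149.0, -4.0, 143.0], [-147.0, -7.0, 138.0], [-145.0, -5.0, 137.0], [-143.0, -4.0, 134.0], [-141.0, -3.0, 129.0], [-139.0, -1.0, 129.0], [-137.0, -0.0, 123.0], [-135.0, 1.0, 123.0], [-133.0, 2.0, 118.0], [-131.0, 4.0, 116.0], [-129.0, 6.0, 117.0], [-1
[... 1678 characters left out ...]
 [43.0, 4.0, 102.0], [45.0, 5.0, 109.0], [47.0, 3.0, 111.0], [49.0, -7.0, 108.0], [51.0, 6.0, 109.0], [52.0, -7.0, 109.0], [55.0, 2.0, 109.0], [57.0, -1.0, 113.0], [58.0, 1.0, 117.0], [61.0, -1.0, 114.0], [62.0, 1.0, 117.0], [64.0, -9.0, 115.0], [67.0, 4.0, 116.0], [69.0, -7.0, 121.0], [70.0, -9.0, 161.0], [71.0, -5.0, 122.0], [71.0, 8.0, 164.0], [73.0, 4.0, 121.0], [73.0, 10.0, 164.0], [75.0, 4.0, 166.0], [75.0, -7.0, 161.0], [77.0, 3.0, 127.0], [78.0, -2.0, 158.0], [82.0, -2.0, 151.0], [86.0, 3.0, 145.0], [90.0, 3.0, 136.0], [94.0, 4.0, 130.0]]
handle [[ 0.56204767 -0.13077539  0.139     ]] x dir 48.59359631041563 [[0.53572124 0.1417607  0.1       ]] [[ 0.66257982 -0.01676974  0.08      ]]
```

```bash
cat >> h.py <<'E'
from scipy.spatial.transform import Rotation as Ro
Q=np.array([.66258,-.01677,.84812])
RS=Ro.from_euler('z',Q[2]).as_matrix()
def handle(th,sgn=1,back=0.,off=.005):
    """TCP pose gripping the handle at joint th; back = retreat along tool x (m)"""
    T=Ro.from_euler('y',th).as_matrix();a=np.deg2rad(35)
    ax=np.array([np.sin(a),0,-np.cos(a)]);ay=sgn*np.array([np.cos(a),0,np.sin(a)])
    B=np.c_[ax,ay,np.cross(ax,ay)]
    p=np.array([0,0,.08])+T@(np.array([-.152,0,.059])+ax*(off-back))
    return RS@p+np.r_[Q[:2],0],RS@T@B
def rel(p,R,s=None):
    s=s or bot.read_state();R0=Ro.from_rotvec(s['tcp_rot']).as_matrix()
    return (R0.T@(p-s['tool_pos'])*100).round(2),Ro.from_matrix(R0.T@R).as_rotvec().round(3)
E
python3 - <<'E'
from h import *
s=bot.read_state();R0=Ro.from_rotvec(s['tcp_rot']).as_matrix();print(R0.round(3))
for sg in(1,-1):
  for b in(0,.1):
    p,R=handle(0,sg,b);print(sg,p,R.round(2).tolist(),rel(p,R))
q=s['q'];E=lambda x,a:Ro.from_euler(x,a).as_matrix()
F=lambda q:E('z',q[0])@E('y',q[1]+q[2])@E('z',q[3])@E('y',q[4])@E('z',q[5])
print((F(q).T@R0).round(3))
E
```

```text
[[-0.     0.222 -0.975]
 [ 0.002 -0.975 -0.222]
 [-1.    -0.002 -0.   ]]
1 [ 0.56394485 -0.1286248   0.13490424] [[0.38, 0.54, 0.75], [0.43, 0.61, -0.66], [-0.82, 0.57, 0.0]] (array([ 11.01, -42.36, -52.13]), array([-2.114,  0.664,  0.342]))
1 [ 0.52600883 -0.17164523  0.21681944] [[0.38, 0.54, 0.75], [0.43, 0.61, -0.66], [-0.82, 0.57, 0.0]] (array([  2.81, -39.02, -47.48]), array([-2.114,  0.664,  0.342]))
-1 [ 0.56394485 -0.1286248   0.13490424] [[0.38, -0.54, -0.75], [0.43, -0.61, 0.66], [-0.82, -0.57, 0.0]] (array([ 11.01, -42.36, -52.13]), array([ 0.916,  0.29 , -0.562]))
-1 [ 0.52600883 -0.17164523  0.21681944] [[0.38, -0.54, -0.75], [0.43, -0.61, 0.66], [-0.82, -0.57, 0.0]] (array([  2.81, -39.02, -47.48]), array([ 0.916,  0.29 , -0.562]))
[[-0. -1. -0.]
 [-0.  0. -1.]
 [ 1. -0. -0.]]
```

```bash
python3 - <<'E'
from h import *
E=lambda x,a:Ro.from_euler(x,a).as_matrix()
Cc=np.array([[0,-1,0],[0,0,-1],[1,0,0.]])
for th in(0,.5,1.0):
 for sg in(1,-1):
  p,R=handle(th,sg)
  for pp in(1.6,1.9,2.2):
   M=(E('z',-.25)@E('y',pp)).T@R@Cc.T
   import warnings
   print(th,sg,pp,Ro.from_matrix(M).as_euler('ZYZ').round(2))
E
```

```text
0 1 1.6 [ 0.56  1.28 -1.19]
0 1 1.9 [ 0.64  1.03 -1.37]
0 1 2.2 [ 0.79  0.8  -1.62]
0 -1 1.6 [0.56 1.28 1.95]
0 -1 1.9 [0.64 1.03 1.77]
0 -1 2.2 [0.79 0.8  1.52]
0.5 1 1.6 [ 0.1   1.49 -1.1 ]
0.5 1 1.9 [ 0.11  1.19 -1.13]
0.5 1 2.2 [ 0.13  0.89 -1.18]
0.5 -1 1.6 [0.1  1.49 2.04]
0.5 -1 1.9 [0.11 1.19 2.01]
0.5 -1 2.2 [0.13 0.89 1.97]
1.0 1 1.6 [-0.35  1.72 -1.12]
1.0 1 1.9 [-0.35  1.43 -1.02]
1.0 1 2.2 [-0.38  1.15 -0.91]
1.0 -1 1.6 [-0.35  1.72  2.02]
1.0 -1 1.9 [-0.35  1.43  2.12]
1.0 -1 2.2 [-0.38  1.15  2.24]
```

```bash
python3 -m creep '[{"grip":3,"dp":[0,-39,-47.5],"rotation":[-2.11,0.66,0.34]},{"grip":3,"dp":[0,-39,-47.5],"rotation":[-2.11,0.66,0.34]},{"grip":3,"dp":[0,-39,-47.5],"rotation":[-2.11,0.66,0.34]},{"grip":3,"dp":[0,-39,-47.5],"rotation":[-2.11,0.66,0.34]},{"grip":3,"dp":[0,-39,-47.5],"rotation":[-2.11,0.66,0.34]}]' 60
cat > r.py <<'E'
import sys
from h import *
# r.py th back
s=bot.read_state();p,R=handle(float(sys.argv[1]),1,float(sys.argv[2]))
print(rel(p,R,s),"q",s['q'].round(2),"t",round(s['time'],2),"F",s['wrist_force'].round(1),"w",round(s['width']*8.54,2))
E
python3 r.py 0 .1
```

```text
time: 0.52
tool_pos: [0.2782, -0.4915, 0.2447]
tcp_rot: [1.887, 0.675, -1.527]
wrist_force: [0.6, -1.3, -0.8]
width: 0.353
(array([  8.12,  -4.45, -39.48]), array([-1.519,  0.479,  0.247])) q [-1.22  0.01  1.91  0.21  1.17 -0.54] t 0.52 F [ 0.6 -1.3 -0.8] w 3.01
```

```bash
python3 -m creep '[{"grip":3,"dp":[8,-4.5,-39.5],"rotation":[-1.52,0.48,0.25]},{"grip":3,"dp":[8,-4.5,-39.5],"rotation":[-1.52,0.48,0.25]},{"grip":3,"dp":[8,-4.5,-39.5],"rotation":[-1.52,0.48,0.25]},{"grip":3,"dp":[8,-4.5,-39.5],"rotation":[-1.52,0.48,0.25]},{"grip":3,"dp":[8,-4.5,-39.5],"rotation":[-1.52,0.48,0.25]}]'
python3 r.py 0 .1
```

```text
time: 0.93
tool_pos: [0.4059, -0.3276, 0.2309]
tcp_rot: [1.581, 0.975, -0.955]
wrist_force: [0.9, -0.2, -0.1]
width: 0.351
(array([  7.69,   7.99, -16.32]), array([-0.93 ,  0.294,  0.15 ])) q [-0.97 -0.1   2.08  0.43  1.11 -1.  ] t 0.93 F [ 0.9 -0.2 -0.1] w 3.0
```

```bash
python3 -m creep '[{"grip":3,"dp":[3.8,4,-8],"rotation":[-0.93,0.29,0.15]},{"grip":3,"dp":[3.8,4,-8],"rotation":[-0.93,0.29,0.15]},{"grip":3,"dp":[3.8,4,-8],"rotation":[-0.93,0.29,0.15]},{"grip":3,"dp":[3.8,4,-8],"rotation":[-0.93,0.29,0.15]},{"grip":3,"dp":[3.8,4,-8],"rotation":[-0.93,0.29,0.15]}]'
python3 r.py 0 .1
```

```text
time: 1.35
tool_pos: [0.4657, -0.2516, 0.2237]
tcp_rot: [1.206, 1.169, -0.398]
wrist_force: [-0.4, -0.5, -0.2]
width: 0.352
(array([ 5.61,  7.31, -3.98]), array([-0.337,  0.108,  0.056])) q [-0.88 -0.04  2.07  0.6   1.16 -1.62] t 1.35 F [-0.4 -0.5 -0.2] w 3.0
```

```bash
python3 -m creep '[{"grip":3,"dp":[5.6,7.3,-4],"rotation":[-0.34,0.11,0.06]},{"grip":3,"dp":[5.6,7.3,-4],"rotation":[-0.34,0.11,0.06]},{"grip":3,"dp":[5.6,7.3,-4],"rotation":[-0.34,0.11,0.06]},{"grip":3,"dp":[5.6,7.3,-4],"rotation":[-0.34,0.11,0.06]},{"grip":3,"dp":[5.6,7.3,-4],"rotation":[-0.34,0.11,0.06]}]'
python3 r.py 0 .05
```

```text
time: 1.77
tool_pos: [0.5261, -0.1736, 0.2163]
tcp_rot: [0.978, 1.234, -0.091]
wrist_force: [-1.3, 0.5, 0.6]
width: 0.348
(array([ 5.04,  0.14, -0.14]), array([-0.006,  0.001, -0.002])) q [-0.72  0.03  2.05  0.68  1.16 -1.87] t 1.77 F [-1.3  0.5  0.6] w 2.97
```

```bash
python3 - <<'E'
from h import *
p,d=bot.read_camera("scene");crop(p,190,60,390,260,4,"pics/s1.png") if 0 else crop(p,190,90,390,240,4,"pics/s1.png")
p,d=bot.read_camera("top");crop(p,230,150,430,300,4,"pics/t1.png")
E
```

```text
(no output)
```

View pics/s1.png

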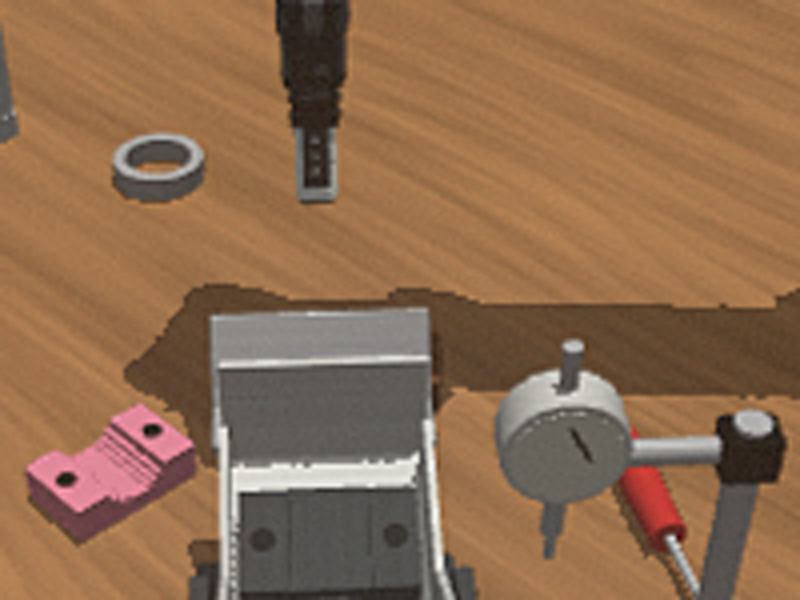

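View pics/t1.png

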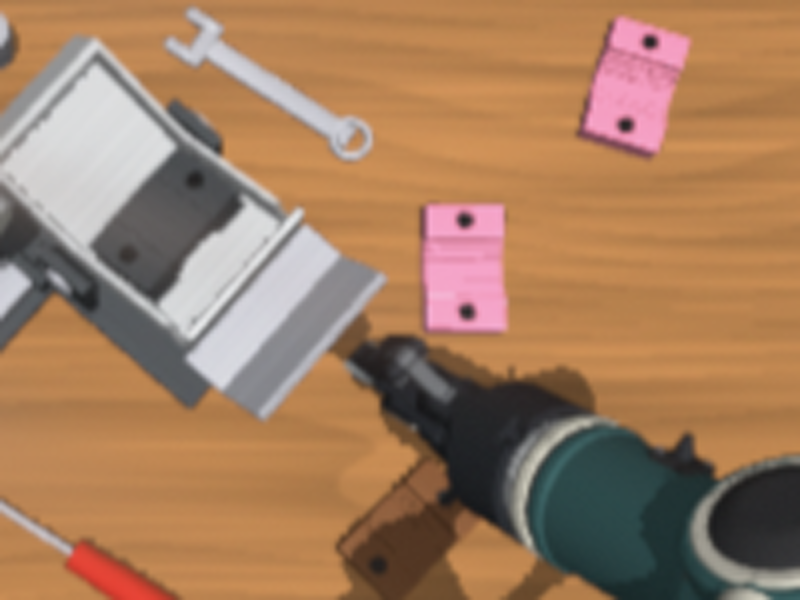

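The gripper (top crop ~(375,365)) is lined up in front of the handle blade (~(290,345)), clear of the pink piece at (465,265) and the brown one at (410,520). Advancing.

```bash
python3 -m creep '[{"grip":3,"dp":[2,0.1,-0.1],"rotation":[0,0,0]},{"grip":3,"dp":[4,0.1,-0.1],"rotation":[0,0,0]},{"grip":3,"dp":[5.5,0.1,-0.1],"rotation":[0,0,0]},{"grip":3,"dp":[7,0.1,-0.1],"rotation":[0,0,0]},{"grip":3,"dp":[7.5,0.1,-0.1],"rotation":[0,0,0]}]'
python3 r.py 0 0
```

```text
time: 2.28
tool_pos: [0.5537, -0.1404, 0.1549]
tcp_rot: [0.98, 1.233, -0.092]
wrist_force: [0.1, -0.4, -0.6]
width: 0.354
(array([ 2.53,  0.12, -0.01]), array([-0.008,  0.001, -0.002])) q [-0.64  0.11  2.09  0.74  1.02 -1.9 ] t 2.28 F [ 0.1 -0.4 -0.6] w 3.02
```

```bash
python3 -m creep '[{"grip":3,"dp":[1,0.1,0],"rotation":[0,0,0]},{"grip":3,"dp":[2,0.1,0],"rotation":[0,0,0]},{"grip":3,"dp":[2.5,0.1,0],"rotation":[0,0,0]},{"grip":3,"dp":[2.5,0.1,0],"rotation":[0,0,0]}]'
python3 r.py 0 0
python3 - <<'E'
from h import *
p,d=bot.read_camera("scene");crop(p,215,130,335,220,6,"pics/s2.png")
E
```

```text
time: 2.62
tool_pos: [0.5646, -0.1288, 0.1358]
tcp_rot: [0.978, 1.233, -0.09]
wrist_force: [-0.3, 0.8, 0.5]
width: 0.35
(array([ 0.06, -0.08, -0.06]), array([-0.006,  0.001, -0.002])) q [-0.61  0.14  2.1   0.76  0.98 -1.91] t 2.62 F [-0.3  0.8  0.5] w 2.99
```

View pics/s2.png

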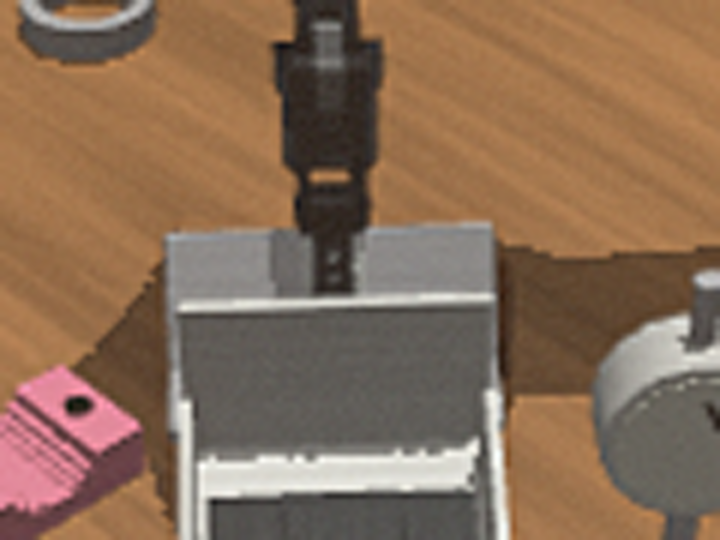

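The finger at (335,235) is on the tray side of the handle, the blade edge (230–490, 235) passes between the fingers. Closing.

```bash
python3 -m creep '[{"grip":0,"dp":[0,0,0],"rotation":[0,0,0]},{"grip":0,"dp":[0,0,0],"rotation":[0,0,0]},{"grip":0,"dp":[0,0,0],"rotation":[0,0,0]},{"grip":0,"dp":[0,0,0],"rotation":[0,0,0]},{"grip":0,"dp":[0,0,0],"rotation":[0,0,0]}]' 70
python3 r.py 0 0
python3 - <<'E'
from h import *
# plan: increments within tool frame for steps of joint
for a in [.12,.25,.5]:
  p0,R0=handle(0);p,R=handle(a);print(a,(R0.T@(p-p0)*100).round(2),Ro.from_matrix(R0.T@R).as_rotvec().round(3))
E
```

```text
time: 3.08
tool_pos: [0.5641, -0.131, 0.1362]
tcp_rot: [0.973, 1.232, -0.092]
wrist_force: [-4.1, -5.0, -0.9]
width: 0.085
(array([ 0.2 ,  0.06, -0.17]), array([-0.002,  0.004,  0.001])) q [-0.61  0.14  2.1   0.76  0.98 -1.91] t 3.08 F [-4.1 -5.  -0.9] w 0.73
0.12 [-0.99  1.63  0.  ] [-0.    0.   -0.12]
0.25 [-1.84  3.51  0.  ] [-0.   -0.   -0.25]
0.5 [-2.75  7.37  0.  ] [ 0.  -0.  -0.5]
```

```bash
cat > inc.py <<'E'
from h import *
s=bot.read_state();t=s['tool_pos']; R0=Ro.from_rotvec(s['tcp_rot']).as_matrix()
loc=RS.T@(t-np.r_[Q[:2],.08]);ax=RS@[0,1,0.]
# joint from tool pitch and from position
x=RS.T@R0[:,0];th=np.deg2rad(35)-np.arctan2(x[0],-x[2]);tp=np.arctan2(loc[2],-loc[0])-np.arctan2(.0549,.1491)
print("t",round(s['time'],2),"joint(rot)",th.round(3),"(pos)",tp.round(3),"r",np.hypot(loc[0],loc[2]).round(4),"F",s['wrist_force'].round(1),"M",s['torque'].round(1),"w",round(s['width']*8.54,2),'q',s['q'].round(2))
E
cat > tab.py <<'E'
from h import *
import sys
p0,R0=handle(0)
for a in map(float,sys.argv[1:]):
  p,R=handle(a);print(a,(R0.T@(p-p0)*100).round(2),Ro.from_matrix(R0.T@R).as_rotvec().round(3))
E
python3 inc.py; python3 tab.py .02 .03 .04 .06 .08 .09 .10 .12 .14 .15 .16 .20
```

```text
t 3.08 joint(rot) 0.001 (pos) 0.004 r 0.1609 F [-4.1 -5.  -0.9] M [-1.4  0.8  0.4] w 0.73 q [-0.61  0.14  2.1   0.76  0.98 -1.91]
0.02 [-0.18  0.26  0.  ] [-0.    0.   -0.02]
0.03 [-0.27  0.4   0.  ] [-0.    0.   -0.03]
0.04 [-0.35  0.53  0.  ] [-0.   -0.   -0.04]
0.06 [-0.52  0.8   0.  ] [ 0.    0.   -0.06]
0.08 [-0.68  1.07  0.  ] [ 0.    0.   -0.08]
0.09 [-0.76  1.21  0.  ] [-0.    0.   -0.09]
0.1 [-0.84  1.35  0.  ] [-0.   0.  -0.1]
0.12 [-0.99  1.63  0.  ] [-0.    0.   -0.12]
0.14 [-1.14  1.91  0.  ] [-0.    0.   -0.14]
0.15 [-1.21  2.05  0.  ] [-0.    0.   -0.15]
0.16 [-1.28  2.2   0.  ] [ 0.    0.   -0.16]
0.2 [-1.54  2.77  0.  ] [-0.   0.  -0.2]
```

```bash
python3 -m creep '[{"grip":0,"dp":[-0.18,0.26,0],"rotation":[0,0,-0.02]},{"grip":0,"dp":[-0.35,0.53,0],"rotation":[0,0,-0.04]},{"grip":0,"dp":[-0.68,1.07,0],"rotation":[0,0,-0.08]},{"grip":0,"dp":[-0.99,1.63,0],"rotation":[0,0,-0.12]},{"grip":0,"dp":[-1.28,2.2,0],"rotation":[0,0,-0.16]}]'
python3 inc.py
```

```text
time: 3.5
tool_pos: [0.571, -0.1229, 0.159]
tcp_rot: [0.873, 1.31, -0.219]
wrist_force: [0.0, -0.9, -8.0]
width: 0.086
t 3.5 joint(rot) 0.163 (pos) 0.16 r 0.1609 F [ 0.  -0.9 -8. ] M [-1.2  0.2  0.3] w 0.74 q [-0.5   0.09  2.04  0.54  0.97 -1.64]
```

```bash
A='x'; python3 -m creep '[{"grip":0,"dp":[-0.35,0.53,0],"rotation":[0,0,-0.04]},{"grip":0,"dp":[-0.68,1.07,0],"rotation":[0,0,-0.08]},{"grip":0,"dp":[-0.99,1.63,0],"rotation":[0,0,-0.12]},{"grip":0,"dp":[-1.28,2.2,0],"rotation":[0,0,-0.16]},{"grip":0,"dp":[-1.54,2.77,0],"rotation":[0,0,-0.2]}]'
python3 inc.py
```

```text
time: 3.92
tool_pos: [0.5831, -0.1089, 0.185]
tcp_rot: [0.742, 1.399, -0.375]
wrist_force: [-0.1, -1.3, -7.2]
width: 0.086
t 3.92 joint(rot) 0.362 (pos) 0.359 r 0.1607 F [-0.1 -1.3 -7.2] M [-1.  -0.2  0.4] w 0.73 q [-0.36  0.09  1.94  0.27  1.03 -1.33]
```

```bash
python3 -m creep '[{"grip":0,"dp":[-0.35,0.53,0],"rotation":[0,0,-0.04]},{"grip":0,"dp":[-0.68,1.07,0],"rotation":[0,0,-0.08]},{"grip":0,"dp":[-0.99,1.63,0],"rotation":[0,0,-0.12]},{"grip":0,"dp":[-1.28,2.2,0],"rotation":[0,0,-0.16]},{"grip":0,"dp":[-1.54,2.77,0],"rotation":[0,0,-0.2]}]'
python3 inc.py
```

```text
time: 4.33
tool_pos: [0.5981, -0.0914, 0.2066]
tcp_rot: [0.604, 1.479, -0.531]
wrist_force: [-2.5, -0.7, -6.6]
width: 0.083
t 4.33 joint(rot) 0.562 (pos) 0.556 r 0.1605 F [-2.5 -0.7 -6.6] M [-0.6 -0.1  0.6] w 0.71 q [-0.22  0.15  1.82  0.05  1.16 -1.08]
```

```bash
python3 -m creep '[{"grip":0,"dp":[-0.35,0.53,0],"rotation":[0,0,-0.04]},{"grip":0,"dp":[-0.68,1.07,0],"rotation":[0,0,-0.08]},{"grip":0,"dp":[-0.99,1.63,0],"rotation":[0,0,-0.12]},{"grip":0,"dp":[-1.28,2.2,0],"rotation":[0,0,-0.16]},{"grip":0,"dp":[-1.54,2.77,0],"rotation":[0,0,-0.2]}]'
python3 inc.py
python3 - <<'E'
from h import *
p,d=bot.read_camera("scene");crop(p,200,80,400,280,3,"pics/s3.png")
E
```

```text
time: 4.75
tool_pos: [0.6157, -0.071, 0.2233]
tcp_rot: [0.459, 1.55, -0.685]
wrist_force: [-3.1, 1.0, -6.1]
width: 0.08
t 4.75 joint(rot) 0.762 (pos) 0.754 r 0.1602 F [-3.1  1.  -6.1] M [-0.3 -0.   0.7] w 0.69 q [-0.09  0.24  1.69 -0.12  1.31 -0.9 ]
```

View pics/s3.png

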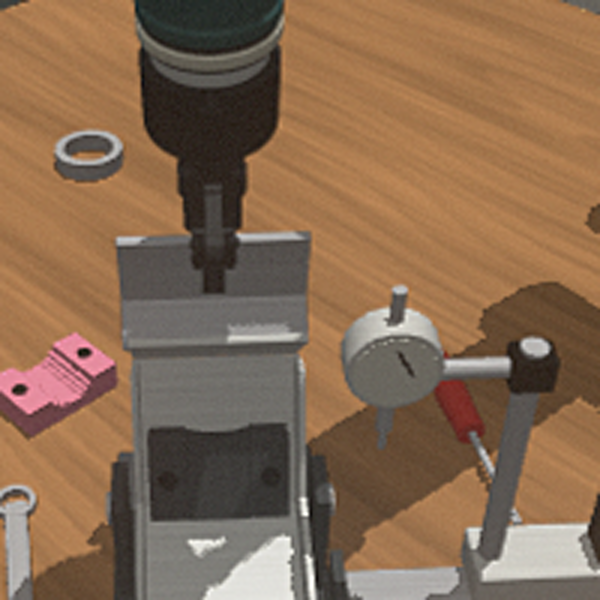

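Tray at 0.76; the cap (crop (215,475)) rests against the vee, not yet tumbled. Continue.

```bash
python3 -m creep '[{"grip":0,"dp":[-0.27,0.4,0],"rotation":[0,0,-0.03]},{"grip":0,"dp":[-0.52,0.8,0],"rotation":[0,0,-0.06]},{"grip":0,"dp":[-0.76,1.21,0],"rotation":[0,0,-0.09]},{"grip":0,"dp":[-0.99,1.63,0],"rotation":[0,0,-0.12]},{"grip":0,"dp":[-1.21,2.05,0],"rotation":[0,0,-0.15]}]'
python3 inc.py
python3 - <<'E'
from h import *
p,d=bot.read_camera("scene");crop(p,200,80,400,280,3,"pics/s4.png")
E
```

```text
time: 5.22
tool_pos: [0.6301, -0.0543, 0.2322]
tcp_rot: [0.347, 1.596, -0.799]
wrist_force: [-4.5, -0.7, -5.7]
width: 0.083
t 5.22 joint(rot) 0.911 (pos) 0.903 r 0.1601 F [-4.5 -0.7 -5.7] M [-0.1  0.3  0.6] w 0.71 q [-0.01  0.32  1.58 -0.22  1.45 -0.8 ]
```

View pics/s4.png

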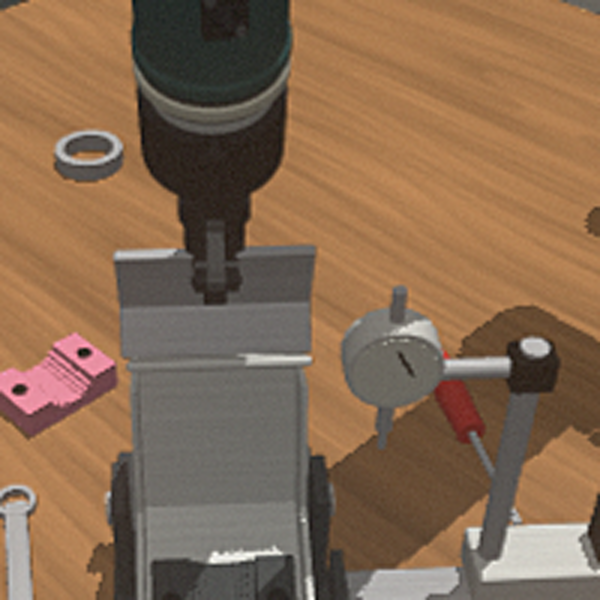

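```bash
python3 -m creep '[{"grip":0,"dp":[0,0,0],"rotation":[0,0,0]},{"grip":0,"dp":[0,0,0],"rotation":[0,0,0]},{"grip":0,"dp":[0,0,0],"rotation":[0,0,0]},{"grip":0,"dp":[0,0,0],"rotation":[0,0,0]}]'
python3 inc.py
python3 - <<'E'
from h import *
p,d=bot.read_camera("scene");crop(p,200,180,350,330,4,"pics/s5.png");C=cloud("scene",d)
A=(C-np.r_[Q[:2],.08])@RS;T=Ro.from_euler('y',.905).as_matrix();A=A@T*1e3
g=p.astype(int).sum(-1)
# cap candidates: tray frame points in the tray, dark
for x0 in range(-90,100,8):
  m=(abs(A[...,1])<30)&(A[...,0]>x0)&(A[...,0]<x0+8)&(A[...,2]>-10)&(A[...,2]<90)&(d>0)
  if m.sum(): print(x0,m.sum(),np.median(A[m][:,2]).round(1),np.median(g[m]))
E
```

```text
time: 5.6
tool_pos: [0.6307, -0.0537, 0.2325]
tcp_rot: [0.35, 1.594, -0.796]
wrist_force: [-4.3, 3.8, -4.6]
width: 0.086
t 5.6 joint(rot) 0.907 (pos) 0.908 r 0.1601 F [-4.3  3.8 -4.6] M [-0.   0.9  0.6] w 0.73 q [-0.01  0.32  1.58 -0.22  1.44 -0.8 ]
-90 127 31.4 317.0
-82 127 28.7 319.0
-74 123 25.5 316.0
-66 123 22.4 320.0
-58 124 19.3 317.5
-50 119 16.3 318.0
-42 117 13.2 320.0
-34 117 10.1 320.0
-26 113 7.4 320.0
-18 113 4.4 321.0
-10 110 1.1 321.0
-2 126 -0.1 374.0
6 138 4.3 378.0
14 140 9.0 380.0
22 162 13.7 377.0
30 198 33.4 245.5
38 156 42.3 240.0
46 152 46.9 235.5
54 153 51.0 233.0
62 163 54.6 228.0
70 236 78.5 307.5
78 64 70.1 257.5
86 57 55.5 268.0
94 12 47.5 221.0
```

View pics/s5.png

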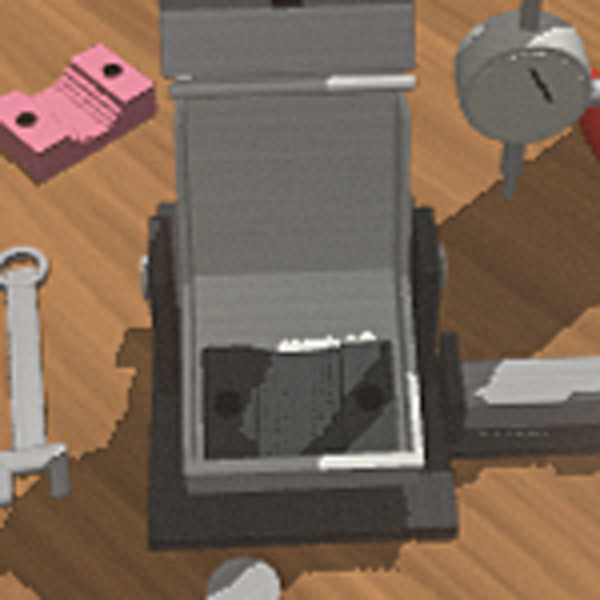

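Cap tumbled: it lies saddle up on the far bed against the lip (crop (300,400)). Lower the tray.

```bash
python3 tab.py -.04 -.08 -.12 -.16 -.2 -.02 -.03 -.06 -.09 -.1
```

```text
-0.04 [ 0.37 -0.51  0.  ] [ 0.   -0.    0.04]
-0.08 [ 0.77 -1.01  0.  ] [-0.   -0.    0.08]
-0.12 [ 1.18 -1.5   0.  ] [-0.    0.    0.12]
-0.16 [ 1.61 -1.96  0.  ] [-0.    0.    0.16]
-0.2 [ 2.06 -2.41  0.  ] [-0.   0.   0.2]
-0.02 [ 0.18 -0.26  0.  ] [-0.    0.    0.02]
-0.03 [ 0.28 -0.39  0.  ] [0.   0.   0.03]
-0.06 [ 0.57 -0.77  0.  ] [ 0.   -0.    0.06]
-0.09 [ 0.87 -1.14  0.  ] [-0.    0.    0.09]
-0.1 [ 0.97 -1.26  0.  ] [-0.  -0.   0.1]
```

```bash
python3 -m creep '[{"grip":0,"dp":[0.18,-0.26,0],"rotation":[0,0,0.02]},{"grip":0,"dp":[0.57,-0.77,0],"rotation":[0,0,0.06]},{"grip":0,"dp":[0.97,-1.26,0],"rotation":[0,0,0.1]},{"grip":0,"dp":[1.18,-1.5,0],"rotation":[0,0,0.12]},{"grip":0,"dp":[1.61,-1.96,0],"rotation":[0,0,0.16]}]'
python3 inc.py
```

```text
time: 6.07
tool_pos: [0.6154, -0.0714, 0.2231]
tcp_rot: [0.471, 1.544, -0.673]
wrist_force: [-2.3, 3.6, -6.1]
width: 0.084
t 6.07 joint(rot) 0.746 (pos) 0.751 r 0.1603 F [-2.3  3.6 -6.1] M [-0.2  1.1  0.6] w 0.72 q [-0.1   0.23  1.7  -0.11  1.3  -0.91]
```

```bash
python3 -m creep '[{"grip":0,"dp":[0.37,-0.51,0],"rotation":[0,0,0.04]},{"grip":0,"dp":[0.77,-1.01,0],"rotation":[0,0,0.08]},{"grip":0,"dp":[1.18,-1.5,0],"rotation":[0,0,0.12]},{"grip":0,"dp":[1.61,-1.96,0],"rotation":[0,0,0.16]},{"grip":0,"dp":[2.06,-2.41,0],"rotation":[0,0,0.2]}]'
python3 inc.py
```

```text
time: 6.48
tool_pos: [0.5977, -0.092, 0.2061]
tcp_rot: [0.616, 1.472, -0.519]
wrist_force: [1.1, 3.6, -6.6]
width: 0.086
t 6.48 joint(rot) 0.546 (pos) 0.551 r 0.1606 F [ 1.1  3.6 -6.6] M [-0.2  1.1  0.7] w 0.73 q [-0.23  0.14  1.83  0.06  1.15 -1.09]
```

```bash
python3 -m creep '[{"grip":0,"dp":[0.37,-0.51,0],"rotation":[0,0,0.04]},{"grip":0,"dp":[0.77,-1.01,0],"rotation":[0,0,0.08]},{"grip":0,"dp":[1.18,-1.5,0],"rotation":[0,0,0.12]},{"grip":0,"dp":[1.61,-1.96,0],"rotation":[0,0,0.16]},{"grip":0,"dp":[2.06,-2.41,0],"rotation":[0,0,0.2]}]'
python3 inc.py
```

```text
time: 6.9
tool_pos: [0.5826, -0.1094, 0.1843]
tcp_rot: [0.753, 1.392, -0.363]
wrist_force: [2.5, 3.7, -5.9]
width: 0.085
t 6.9 joint(rot) 0.347 (pos) 0.353 r 0.1608 F [ 2.5  3.7 -5.9] M [-0.4  1.3  0.8] w 0.72 q [-0.37  0.09  1.94  0.29  1.03 -1.35]
```

```bash
python3 -m creep '[{"grip":0,"dp":[0.37,-0.51,0],"rotation":[0,0,0.04]},{"grip":0,"dp":[0.77,-1.01,0],"rotation":[0,0,0.08]},{"grip":0,"dp":[1.18,-1.5,0],"rotation":[0,0,0.12]},{"grip":0,"dp":[1.61,-1.96,0],"rotation":[0,0,0.16]},{"grip":0,"dp":[2.06,-2.41,0],"rotation":[0,0,0.2]}]'
python3 inc.py
```

```text
time: 7.32
tool_pos: [0.5709, -0.1232, 0.1585]
tcp_rot: [0.882, 1.302, -0.207]
wrist_force: [0.4, 2.8, -4.8]
width: 0.084
t 7.32 joint(rot) 0.147 (pos) 0.157 r 0.1609 F [ 0.4  2.8 -4.8] M [-0.7  1.2  0.8] w 0.72 q [-0.51  0.09  2.04  0.56  0.97 -1.66]
```

```bash
python3 -m creep '[{"grip":0,"dp":[0.28,-0.39,0],"rotation":[0,0,0.03]},{"grip":0,"dp":[0.57,-0.77,0],"rotation":[0,0,0.06]},{"grip":0,"dp":[0.87,-1.14,0],"rotation":[0,0,0.09]},{"grip":0,"dp":[1.18,-1.5,0],"rotation":[0,0,0.12]},{"grip":0,"dp":[1.18,-1.5,0],"rotation":[0,0,0.12]}]'
python3 inc.py
```

```text
time: 7.73
tool_pos: [0.5651, -0.13, 0.14]
tcp_rot: [0.959, 1.245, -0.117]
wrist_force: [0.8, 0.2, -7.0]
width: 0.085
t 7.73 joint(rot) 0.029 (pos) 0.029 r 0.161 F [ 0.8  0.2 -7. ] M [-0.8  0.8  0.9] w 0.72 q [-0.59  0.13  2.09  0.72  0.97 -1.86]
```

```bash
python3 -m creep '[{"grip":0,"dp":[0.1,-0.13,0],"rotation":[0,0,0.01]},{"grip":0,"dp":[0.18,-0.26,0],"rotation":[0,0,0.02]},{"grip":0,"dp":[0.28,-0.39,0],"rotation":[0,0,0.03]},{"grip":0,"dp":[0.32,-0.45,0],"rotation":[0,0,0.035]},{"grip":0,"dp":[0.32,-0.45,0],"rotation":[0,0,0.035]}]'
python3 inc.py
```

```text
time: 8.15
tool_pos: [0.5641, -0.1311, 0.1361]
tcp_rot: [0.976, 1.229, -0.088]
wrist_force: [-5.5, -3.1, -2.4]
width: 0.082
t 8.15 joint(rot) -0.004 (pos) 0.003 r 0.161 F [-5.5 -3.1 -2.4] M [-1.2  1.7  1. ] w 0.7 q [-0.61  0.14  2.1   0.76  0.98 -1.92]
```

Tray appears down; verify the cap and tray by picture before releasing.

```bash
python3 -m creep '[{"grip":0,"dp":[0.05,-0.1,0],"rotation":[0,0,0.005]},{"grip":0,"dp":[0.05,-0.1,0],"rotation":[0,0,0.005]}]'; python3 inc.py; cat > chk.py <<'E'
from h import *
import sys
k=sys.argv[1]
p,d=bot.read_camera("scene");crop(p,200,120,440,320,3,f"pics/s{k}.png");C=cloud("scene",d)
p2,d2=bot.read_camera("top");crop(p2,165,130,345,290,4,f"pics/t{k}.png");C2=cloud("top",d2)
for C,d,p in((C,d,p),(C2,d2,p2)):
  A=((C-np.r_[Q[:2],.08])@RS)*1e3; g=p.astype(int).sum(-1)
  o=[]
  for x0 in range(-170,120,8):
    m=(abs(A[...,1])<18)&(A[...,0]>x0)&(A[...,0]<x0+8)&(A[...,2]>-10)&(A[...,2]<110)&(d>0)
    if m.sum(): o.append((x0+4,int(np.median(A[m][:,2])),int(np.median(g[m]))))
  print(o)
E
python3 chk.py 6
```

```text
time: 8.32
tool_pos: [0.5639, -0.1313, 0.1353]
tcp_rot: [0.979, 1.227, -0.084]
wrist_force: [-5.3, -2.7, -1.3]
width: 0.088
t 8.32 joint(rot) -0.009 (pos) -0.002 r 0.1609 F [-5.3 -2.7 -1.3] M [-1.1  1.7  1. ] w 0.75 q [-0.61  0.14  2.1   0.77  0.98 -1.93]
[(-166, 104, 177), (-158, 72, 327), (-150, 77, 255), (-142, 97, 131), (-134, 66, 307), (-102, 80, 287), (-94, 61, 278), (-86, 30, 644), (-78, 27, 643), (-70, 24, 644), (-62, 21, 647), (-54, 18, 645), (-46, 15, 649), (-38, 12, 650), (-30, 9, 651), (-22, 6, 651), (-14, 3, 652), (-6, 1, 658), (26, 36, 229), (34, 39, 369), (66, 80, 563), (74, 79, 428), (82, 67, 428), (90, 54, 427), (98, 48, 409)]
[(-166, 105, 211), (-158, 91, 193), (-150, 65, 339), (-142, 56, 368), (-134, 42, 419), (-126, 38, 639), (-118, 38, 638), (-110, 38, 636), (-102, 65, 556), (-94, 94, 598), (-86, 32, 635), (-78, 29, 642), (-70, 26, 639), (-62, 23, 643), (-54, 19, 637), (-46, 17, 641), (-38, 13, 642), (-30, 11, 644), (-22, 8, 641), (-14, 5, 645), (-6, 3, 646), (2, 1, 633), (10, 5, 636), (18, 11, 637), (26, 29, 278), (34, 36, 253), (42, 40, 247), (50, 44, 241), (58, 50, 239), (66, 55, 231), (74, 80, 511), (82, 70, 440), (90, 55, 429), (98, 49, 414)]
```

View pics/s6.png

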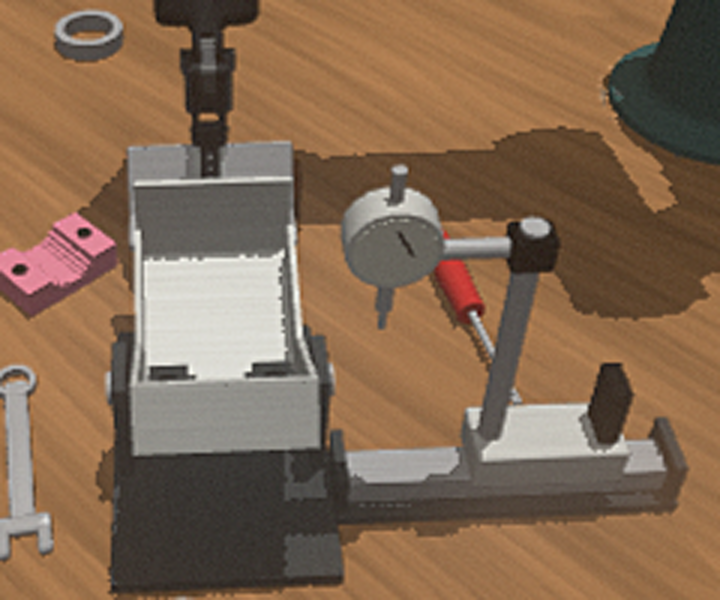

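View pics/t6.png

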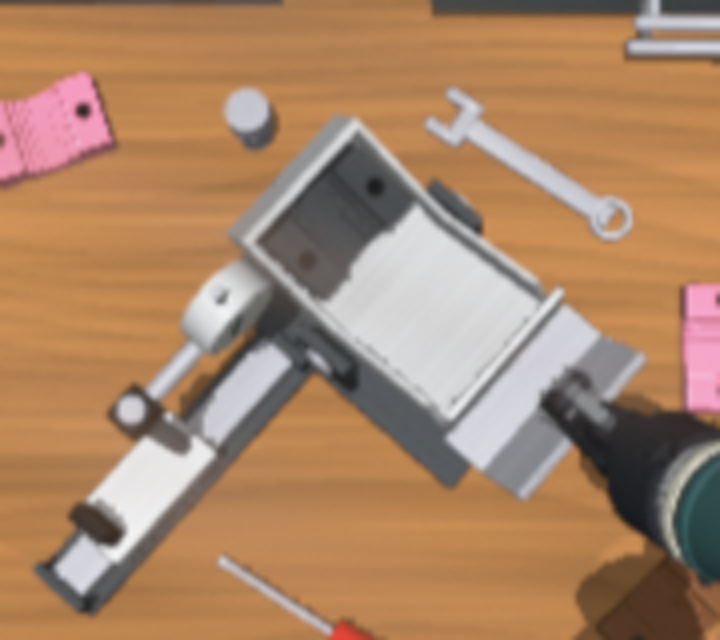

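Tray down (handle edge and beds at original heights), cap at top crop (335,225), saddle up against the lip. Release and back off.

```bash
python3 -m creep '[{"grip":3,"dp":[0,0,0],"rotation":[0,0,0]},{"grip":3,"dp":[0,0,0],"rotation":[0,0,0]},{"grip":3,"dp":[0,0,0],"rotation":[0,0,0]},{"grip":3,"dp":[0,0,0],"rotation":[0,0,0]}]' && python3 inc.py && python3 -m creep '[{"grip":3,"dp":[-1,0,0],"rotation":[0,0,0]},{"grip":3,"dp":[-3,0,0],"rotation":[0,0,0]},{"grip":3,"dp":[-6,0,0],"rotation":[0,0,0]},{"grip":3,"dp":[-9,0,0],"rotation":[0,0,0]},{"grip":3,"dp":[-12,0,0],"rotation":[0,0,0]}]'
cat > g.py <<'E'
import sys
from h import *
# target tcp: stand coords x,y,z mm ; down tool, y along stand +-x
s=bot.read_state();P=np.array(list(map(float,sys.argv[1:4])))/1e3
p=W(Q,P)[0]
for sg in(1,-1):
  ax=np.array([0,0,-1.]);ay=sg*np.array([1.,0,0]);R=RS@np.c_[ax,ay,np.cross(ax,ay)]
  print(sg,rel(p,R,s))
L=(s['tool_pos']-np.r_[Q[:2],0])@RS*1e3
print("local",L.round(1),"world",s['tool_pos'].round(3),p.round(3),"t",round(s['time'],2),"F",s['wrist_force'].round(1),"w",round(s['width']*8.54,2),'q',s['q'].round(2))
E
python3 g.py 35 249 250
```

```text
time: 8.75
tool_pos: [0.5655, -0.1304, 0.1363]
tcp_rot: [0.983, 1.224, -0.082]
wrist_force: [0.5, 0.5, -0.1]
width: 0.351
t 8.75 joint(rot) -0.013 (pos) 0.007 r 0.1597 F [ 0.5  0.5 -0.1] M [-0.2  0.2  0. ] w 2.99 q [-0.61  0.14  2.1   0.77  0.98 -1.93]
time: 9.17
tool_pos: [0.5171, -0.1827, 0.2341]
tcp_rot: [0.983, 1.227, -0.082]
wrist_force: [0.5, -0.3, 0.2]
width: 0.354
1 (array([ 13.57,  21.57, -25.11]), array([-0.005,  0.001, -0.623]))
-1 (array([ 13.57,  21.57, -25.11]), array([ 2.985e+00, -9.620e-01, -1.000e-03]))
local [-220.7   -0.7  234.1] world [ 0.517 -0.183  0.234] [0.499 0.174 0.25 ] t 9.17 F [ 0.5 -0.3  0.2] w 3.02 q [-0.75  0.01  2.04  0.67  1.21 -1.88]
```

```bash
python3 chk.py 7; python3 - <<'E'
from h import *
for n in("top","scene"):
  p,d=bot.read_camera(n);A=((cloud(n,d)-np.r_[Q[:2],0])@RS)*1e3
  g=p.astype(int).sum(-1)
  m=(abs(A[...,0]-35)<30)&(A[...,1]>225)&(A[...,1]<280)&(A[...,2]>75)&(A[...,2]<118)&(d>0)&(g<250)
  B=A[m];print(n,m.sum(),np.percentile(B,[2,50,98],axis=0).round(0).tolist())
  m=m&(A[...,2]>105);print(np.percentile(A[m],[2,50,98],axis=0).round(0).tolist() if m.any() else '')
E
python3 g.py -110 250 250
```

```text
[(-166, 76, 485), (-158, 71, 408), (-150, 62, 411), (-142, 59, 448), (-102, 67, 281), (-94, 61, 277), (-86, 29, 639), (-78, 27, 639), (-70, 24, 638), (-62, 21, 645), (-54, 19, 638), (-46, 15, 645), (-38, 12, 645), (-30, 9, 647), (-22, 6, 647), (-14, 4, 652), (-6, 12, 234), (2, 16, 208), (10, 21, 222), (18, 27, 226), (26, 35, 252), (34, 38, 345), (66, 80, 477), (74, 79, 425), (82, 67, 423), (90, 54, 423), (98, 48, 422)]
[(-166, 76, 536), (-158, 75, 418), (-150, 63, 414), (-142, 51, 419), (-134, 40, 488), (-126, 37, 640), (-118, 38, 637), (-110, 38, 634), (-102, 63, 552), (-94, 94, 610), (-86, 32, 632), (-78, 29, 640), (-70, 25, 637), (-62, 23, 641), (-54, 20, 635), (-46, 16, 639), (-38, 13, 640), (-30, 11, 643), (-22, 8, 639), (-14, 5, 641), (-6, 10, 403), (2, 16, 273), (10, 22, 263), (18, 27, 263), (26, 31, 253), (34, 35, 246), (42, 38, 239), (50, 30, 614), (58, 33, 655), (66, 37, 654), (74, 46, 551), (82, 71, 439), (90, 58, 429), (98, 50, 397)]
top 71 [[18.0, 243.0, 86.0], [29.0, 248.0, 110.0], [45.0, 255.0, 115.0]]
[[19.0, 243.0, 106.0], [31.0, 249.0, 111.0], [46.0, 255.0, 116.0]]
scene 240 [[20.0, 244.0, 76.0], [41.0, 247.0, 100.0], [48.0, 257.0, 112.0]]
[[20.0, 244.0, 106.0], [35.0, 250.0, 109.0], [47.0, 256.0, 112.0]]
1 (array([  5.01,   9.79, -25.26]), array([-0.006,  0.004, -0.624]))
-1 (array([  5.01,   9.79, -25.26]), array([ 2.985, -0.962, -0.007]))
local [-220.5   -1.9  234. ] world [ 0.518 -0.183  0.234] [0.402 0.066 0.25 ] t 9.37 F [-0.7  0.5 -1. ] w 3.01 q [-0.75  0.01  2.04  0.68  1.2  -1.88]
```

View pics/t7.png

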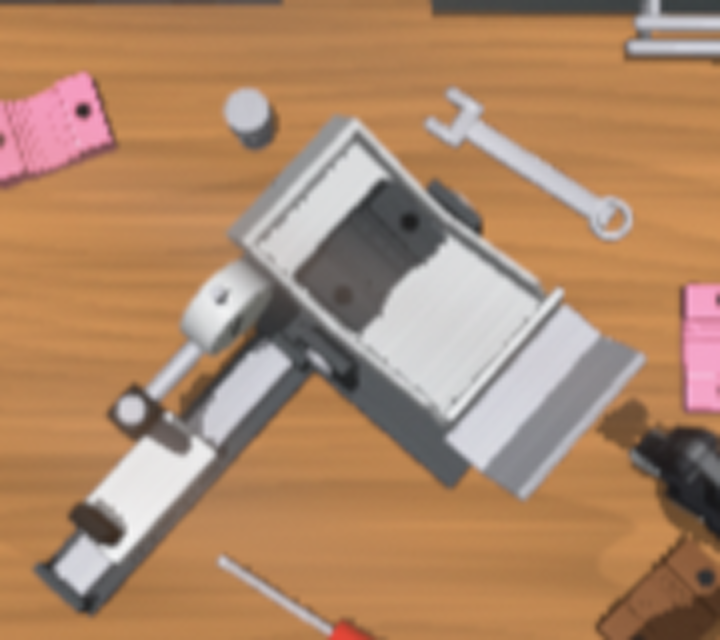

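Cap slid back to the vee after release, flat, saddle up (top crop (370,255)), offset ~22 mm from far_bed – fine. Tab at local (35, 249.5). Move to a waypoint on the robot side.

```bash
python3 -m creep '[{"grip":5,"dp":[5,9.8,-25.3],"rotation":[0,0,-0.62]},{"grip":5,"dp":[5,9.8,-25.3],"rotation":[0,0,-0.62]},{"grip":5,"dp":[5,9.8,-25.3],"rotation":[0,0,-0.62]},{"grip":5,"dp":[5,9.8,-25.3],"rotation":[0,0,-0.62]},{"grip":5,"dp":[5,9.8,-25.3],"rotation":[0,0,-0.62]}]'
python3 g.py -110 250 250
```

```text
time: 9.78
tool_pos: [0.4367, -0.0089, 0.2433]
tcp_rot: [0.609, 1.478, -0.529]
wrist_force: [0.6, 1.0, -0.3]
width: 0.587
1 (array([-0.47,  3.33, -7.56]), array([-0.006, -0.003, -0.052]))
-1 (array([-0.47,  3.33, -7.56]), array([ 3.134, -0.082,  0.004]))
local [-143.5  174.7  243.3] world [ 0.437 -0.009  0.243] [0.402 0.066 0.25 ] t 9.78 F [ 0.6  1.  -0.3] w 5.01 q [-0.11 -0.22  2.1   0.05  1.23 -0.97]
```

```bash
python3 -m creep '[{"grip":5,"dp":[-0.5,3.3,-7.6],"rotation":[0,0,-0.05]},{"grip":5,"dp":[-0.5,3.3,-7.6],"rotation":[0,0,-0.05]},{"grip":5,"dp":[-0.5,3.3,-7.6],"rotation":[0,0,-0.05]}]'
python3 g.py 35 249.5 180
```

```text
time: 10.03
tool_pos: [0.3996, 0.0718, 0.2498]
tcp_rot: [0.57, 1.504, -0.554]
wrist_force: [-0.0, 0.3, -0.3]
width: 0.588
1 (array([ 7.07, 14.2 ,  0.78]), array([ 0.005, -0.01 , -0.007]))
-1 (array([ 7.07, 14.2 ,  0.78]), array([-3.136,  0.011, -0.016]))
local [-107.5  255.9  249.8] world [0.4   0.072 0.25 ] [0.499 0.174 0.18 ] t 10.03 F [-0.   0.3 -0.3] w 5.03 q [ 0.11 -0.27  2.13  0.01  1.29 -0.75]
```

```bash
python3 -m creep '[{"grip":5,"dp":[1,3.6,0.4],"rotation":[0,-0.01,0]},{"grip":5,"dp":[3,7.2,0.8],"rotation":[0,-0.01,0]},{"grip":5,"dp":[5,10.5,0.8],"rotation":[0,-0.01,0]},{"grip":5,"dp":[7,14.2,0.8],"rotation":[0,-0.01,0]},{"grip":5,"dp":[7,14.2,0.8],"rotation":[0,-0.01,0]}]'
python3 g.py 35 249.5 87
python3 chk.py 8 >/dev/null
```

```text
time: 10.45
tool_pos: [0.503, 0.1694, 0.1739]
tcp_rot: [0.567, 1.497, -0.567]
wrist_force: [-0.9, -0.6, -1.0]
width: 0.584
1 (array([ 8.7 ,  0.09, -0.65]), array([-0.002, -0.002,  0.   ]))
-1 (array([ 8.7 ,  0.09, -0.65]), array([3.14e+00, 0.00e+00, 3.00e-03]))
local [ 34.1 242.8 173.9] world [0.503 0.169 0.174] [0.499 0.174 0.087] t 10.45 F [-0.9 -0.6 -1. ] w 4.99 q [ 0.28  0.05  1.99  0.    1.11 -0.57]
```

View pics/s8.png

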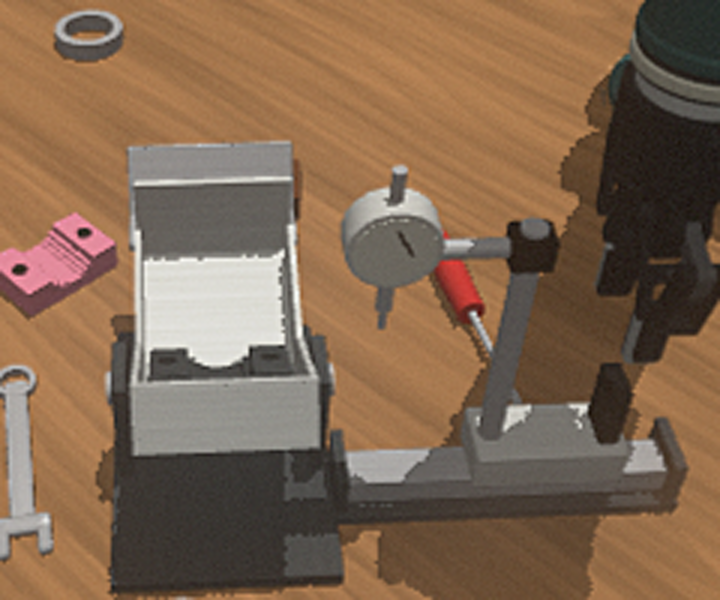

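View pics/t8.png

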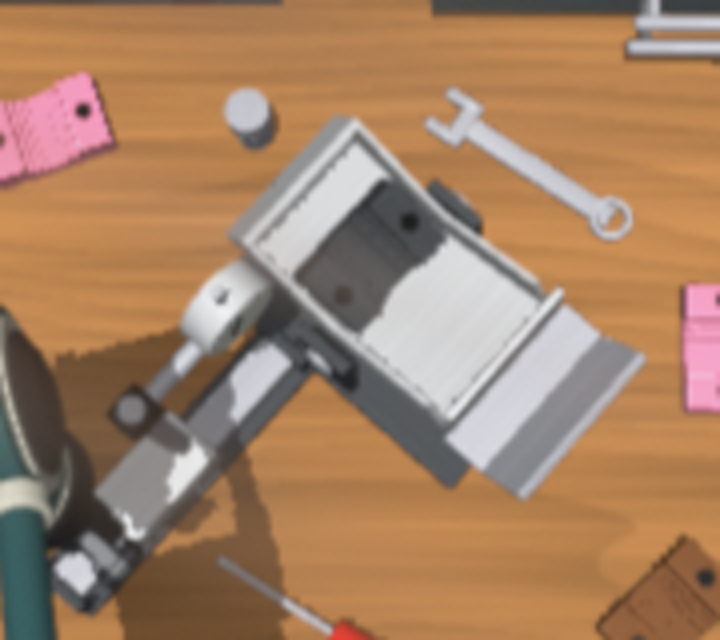

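```bash
python3 -m creep '[{"grip":5,"dp":[1,0.1,-0.4],"rotation":[0,0,0]},{"grip":5,"dp":[3,0.1,-0.65],"rotation":[0,0,0]},{"grip":5,"dp":[5,0.1,-0.65],"rotation":[0,0,0]},{"grip":5,"dp":[6,0.1,-0.65],"rotation":[0,0,0]},{"grip":5,"dp":[7,0.1,-0.65],"rotation":[0,0,0]}]'
python3 g.py 35 249.5 87
```

```text
time: 10.97
tool_pos: [0.4987, 0.1707, 0.1112]
tcp_rot: [0.573, 1.488, -0.565]
wrist_force: [-0.0, 0.3, -0.1]
width: 0.591
1 (array([ 2.42,  0.26, -0.27]), array([-0.005,  0.005, -0.007]))
-1 (array([ 2.42,  0.26, -0.27]), array([ 3.136, -0.011, -0.008]))
local [ 32.2 246.9 111.2] world [0.499 0.171 0.111] [0.499 0.174 0.087] t 10.97 F [-0.   0.3 -0.1] w 5.05 q [ 0.28  0.11  2.06 -0.    0.97 -0.56]
```

```bash
python3 -m creep '[{"grip":5,"dp":[1,0.2,-0.25],"rotation":[0,0,0]},{"grip":5,"dp":[2.2,0.2,-0.25],"rotation":[0,0,0]},{"grip":5,"dp":[2.4,0.2,-0.25],"rotation":[0,0,0]},{"grip":5,"dp":[2.4,0.2,-0.25],"rotation":[0,0,0]}]'
python3 g.py 35 249.5 87
python3 -m creep '[{"grip":0,"dp":[0,0,0],"rotation":[0,0,0]},{"grip":0,"dp":[0,0,0],"rotation":[0,0,0]},{"grip":0,"dp":[0,0,0],"rotation":[0,0,0]},{"grip":0,"dp":[0,0,0],"rotation":[0,0,0]},{"grip":0,"dp":[0,0,0],"rotation":[0,0,0]}]' 40
python3 g.py 35 249.5 87
```

```text
time: 11.3
tool_pos: [0.4986, 0.1746, 0.0866]
tcp_rot: [0.571, 1.489, -0.566]
wrist_force: [0.3, 0.5, 1.4]
width: 0.583
1 (array([-0.04, -0.  ,  0.  ]), array([-0.005,  0.004, -0.005]))
-1 (array([-0.04, -0.  ,  0.  ]), array([ 3.137, -0.008, -0.006]))
local [ 35.  249.5  86.6] world [0.499 0.175 0.087] [0.499 0.174 0.087] t 11.3 F [0.3 0.5 1.4] w 4.98 q [ 0.29  0.14  2.07 -0.    0.93 -0.55]
time: 11.72
tool_pos: [0.4959, 0.1713, 0.0877]
tcp_rot: [0.563, 1.493, -0.571]
wrist_force: [-12.1, -13.3, 11.7]
width: 0.342
1 (array([ 0.07,  0.42, -0.01]), array([-0.002,  0.004,  0.004]))
-1 (array([ 0.07,  0.42, -0.01]), array([ 3.139,  0.006, -0.006]))
local [ 30.8 249.4  87.7] world [0.496 0.171 0.088] [0.499 0.174 0.087] t 11.72 F [-12.1 -13.3  11.7] w 2.92 q [ 0.29  0.14  2.07 -0.01  0.94 -0.55]
```

```bash
python3 -m creep '[{"grip":0,"dp":[0,-0.4,0],"rotation":[0,0,0]},{"grip":0,"dp":[0,-0.4,1],"rotation":[0,0,0]},{"grip":0,"dp":[0,-0.4,2],"rotation":[0,0,0]},{"grip":0,"dp":[0,-0.4,3],"rotation":[0,0,0]},{"grip":0,"dp":[0,-0.4,4],"rotation":[0,0,0]}]'
python3 g.py 31 130 87
```

```text
time: 12.13
tool_pos: [0.5268, 0.1445, 0.0877]
tcp_rot: [0.571, 1.489, -0.565]
wrist_force: [-3.1, 1.2, 1.4]
width: 0.348
1 (array([0.1 , 0.01, 7.85]), array([-0.004,  0.004, -0.006]))
-1 (array([0.1 , 0.01, 7.85]), array([ 3.138, -0.009, -0.007]))
local [ 31.2 208.5  87.7] world [0.527 0.144 0.088] [0.586 0.092 0.087] t 12.13 F [-3.1  1.2  1.4] w 2.97 q [ 0.22  0.17  2.03 -0.    0.93 -0.62]
```

```bash
python3 -m creep '[{"grip":0,"dp":[0,0,1],"rotation":[0,0,0]},{"grip":0,"dp":[0,0,2],"rotation":[0,0,0]},{"grip":0,"dp":[0,0,3],"rotation":[0,0,0]},{"grip":0,"dp":[0,0,4],"rotation":[0,0,0]},{"grip":0,"dp":[0,0,4.7],"rotation":[0,0,0]}]'
python3 g.py 31 130 87
```

```text
time: 12.55
tool_pos: [0.563, 0.1133, 0.0878]
tcp_rot: [0.573, 1.487, -0.565]
wrist_force: [0.5, 4.5, -1.0]
width: 0.345
1 (array([ 0.09, -0.06,  3.07]), array([-0.005,  0.005, -0.008]))
-1 (array([ 0.09, -0.06,  3.07]), array([ 3.137, -0.012, -0.008]))
local [ 31.7 160.7  87.8] world [0.563 0.113 0.088] [0.586 0.092 0.087] t 12.55 F [ 0.5  4.5 -1. ] w 2.94 q [ 0.15  0.22  1.97  0.    0.94 -0.69]
```

```bash
python3 -m creep '[{"grip":0,"dp":[0,0,0.5],"rotation":[0,0,0]},{"grip":0,"dp":[0,0,1.0],"rotation":[0,0,0]},{"grip":0,"dp":[0,0,1.3],"rotation":[0,0,0]}]'
python3 g.py 31 130 87
```

```text
time: 12.8
tool_pos: [0.5682, 0.1086, 0.0876]
tcp_rot: [0.577, 1.497, -0.565]
wrist_force: [-17.8, 22.7, 10.1]
width: 0.343
1 (array([ 0.04, -0.05,  2.37]), array([-0.007, -0.005, -0.006]))
-1 (array([ 0.04, -0.05,  2.37]), array([ 3.135, -0.01 ,  0.008]))
local [ 31.7 153.7  87.6] world [0.568 0.109 0.088] [0.586 0.092 0.087] t 12.8 F [-17.8  22.7  10.1] w 2.93 q [ 0.14  0.23  1.96  0.01  0.95 -0.71]
```

```bash
python3 -m creep '[{"grip":0,"dp":[0,0,0.2],"rotation":[0,0,0]},{"grip":0,"dp":[0,0,0.2],"rotation":[0,0,0]}]'; python3 g.py 31 130 87; python3 chk.py 9
```

```text
time: 12.97
tool_pos: [0.5682, 0.1087, 0.0876]
tcp_rot: [0.577, 1.5, -0.564]
wrist_force: [-16.2, 18.9, 8.7]
width: 0.345
1 (array([ 0.04, -0.05,  2.38]), array([-0.006, -0.008, -0.006]))
-1 (array([ 0.04, -0.05,  2.38]), array([ 3.136, -0.009,  0.012]))
local [ 31.7 153.8  87.6] world [0.568 0.109 0.088] [0.586 0.092 0.087] t 12.97 F [-16.2  18.9   8.7] w 2.95 q [ 0.14  0.23  1.96  0.01  0.95 -0.71]
[(-166, 75, 552), (-158, 71, 447), (-150, 62, 448), (-102, 93, 621), (-94, 89, 285), (-70, 21, 698), (-62, 20, 692), (-54, 18, 681), (-46, 15, 684), (-38, 12, 685), (-30, 9, 686), (-22, 6, 687), (-14, 5, 700), (-6, 13, 264), (2, 16, 217), (10, 21, 230), (18, 25, 284), (26, 36, 239), (34, 95, 306), (42, 105, 272), (66, 80, 518), (74, 79, 461), (82, 67, 460), (90, 54, 460), (98, 47, 370)]
[(-166, 77, 539), (-158, 75, 421), (-150, 63, 417), (-142, 51, 422), (-134, 41, 486), (-126, 38, 645), (-118, 38, 641), (-110, 38, 639), (-102, 62, 560), (-94, 95, 613), (-86, 31, 636), (-78, 28, 644), (-70, 26, 641), (-62, 22, 644), (-54, 20, 637), (-46, 17, 642), (-38, 14, 643), (-30, 11, 645), (-22, 8, 642), (-14, 5, 642), (-6, 8, 397), (2, 18, 266), (10, 22, 260), (18, 26, 257), (26, 31, 254), (34, 36, 216), (42, 39, 181), (50, 29, 337), (58, 32, 429), (66, 39, 612), (74, 82, 550), (82, 70, 444), (90, 58, 432), (98, 49, 404)]
```

View pics/s9.png

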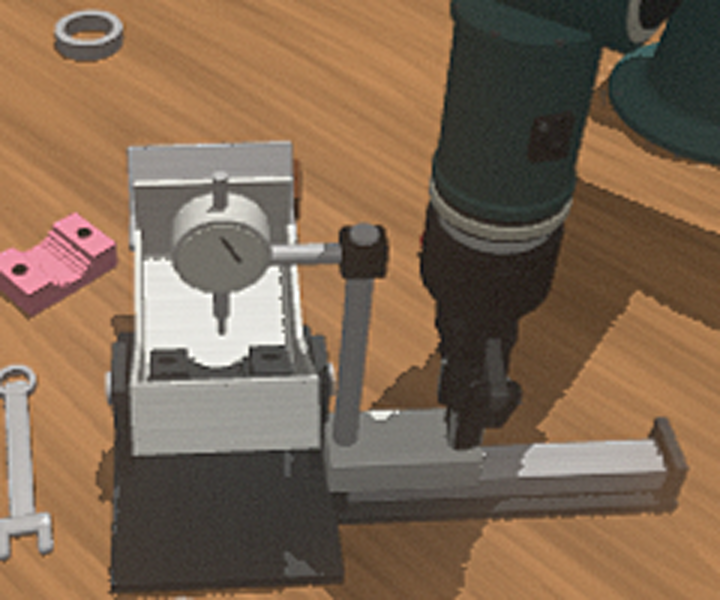

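View pics/t9.png

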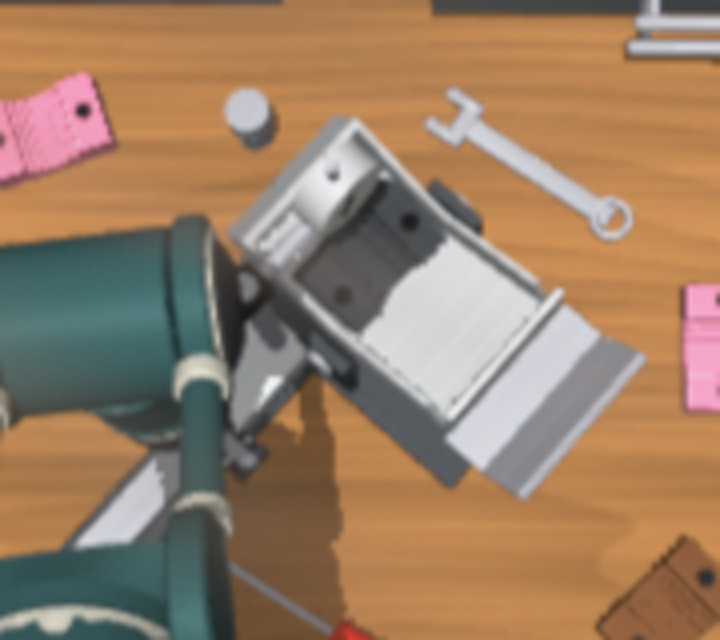

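Gauge dial (scene crop (222,240)) stands over the tray, carriage against the rail's end stop (330,450); the cap lies still. Relax slightly, release, and rise.

```bash
python3 -m creep '[{"grip":0,"dp":[0,0,-0.4],"rotation":[0,0,0]},{"grip":5.2,"dp":[0,0,-0.4],"rotation":[0,0,0]},{"grip":5.2,"dp":[0,0,-0.4],"rotation":[0,0,0]},{"grip":5.2,"dp":[0,0,-0.4],"rotation":[0,0,0]},{"grip":5.2,"dp":[0,0,-0.4],"rotation":[0,0,0]}]' 
python3 g.py 31 153.8 200
```

```text
time: 13.48
tool_pos: [0.571, 0.1062, 0.0885]
tcp_rot: [0.573, 1.486, -0.565]
wrist_force: [0.7, -0.0, -0.1]
width: 0.604
1 (array([-11.16,   0.03,  -0.31]), array([-0.005,  0.006, -0.008]))
-1 (array([-11.16,   0.03,  -0.31]), array([ 3.136, -0.013, -0.01 ]))
local [ 31.6 150.   88.5] world [0.571 0.106 0.088] [0.568 0.108 0.2  ] t 13.48 F [ 0.7 -0.  -0.1] w 5.16 q [ 0.14  0.23  1.96  0.    0.94 -0.7 ]
```

```bash
python3 -m creep '[{"grip":5.2,"dp":[-2,0,-0.3],"rotation":[0,0,0]},{"grip":5.2,"dp":[-5,0,-0.4],"rotation":[0,0,0]},{"grip":5.2,"dp":[-8,0,-1],"rotation":[0,0,0]},{"grip":5.2,"dp":[-10,0,-3],"rotation":[0,0,0]},{"grip":5.2,"dp":[-10,0,-6],"rotation":[0,0,0]}]'
python3 -m creep '[{"grip":5.2,"dp":[0,0,-3],"rotation":[0,0,0]},{"grip":5.2,"dp":[0,0,-6],"rotation":[0,0,0]},{"grip":5.2,"dp":[0,0,-9],"rotation":[0,0,0]},{"grip":5.2,"dp":[0,0,-9],"rotation":[0,0,0]}]'
python3 chk.py 10; python3 - <<'E'
from h import *
p,d=bot.read_camera("scene");A=((cloud("scene",d)-np.r_[Q[:2],0])@RS)*1e3
g=p.astype(int).sum(-1)
m=(abs(A[...,0]-35)<30)&(A[...,1]>125)&(A[...,1]<190)&(A[...,2]>75)&(A[...,2]<118)&(d>0)&(g<250)
print(np.percentile(A[m],[2,50,98],axis=0).round(0).tolist())
s=bot.read_state();print(s['time'],s['wrist_force'])
p,d=bot.read_camera("top");cv2.imwrite("pics/tfull.png",p[:,:,::-1])
E
```

```text
time: 13.9
tool_pos: [0.5296, 0.1461, 0.1942]
tcp_rot: [0.579, 1.476, -0.561]
wrist_force: [1.4, 1.1, 0.5]
width: 0.609
time: 14.23
tool_pos: [0.454, 0.2082, 0.1872]
tcp_rot: [0.571, 1.49, -0.563]
wrist_force: [-0.4, 0.1, -0.4]
width: 0.605
[(-166, 75, 489), (-158, 71, 415), (-150, 62, 417), (-102, 93, 576), (-94, 89, 276), (-70, 23, 581), (-62, 21, 666), (-54, 18, 649), (-46, 15, 653), (-38, 12, 653), (-30, 9, 654), (-22, 6, 656), (-14, 4, 661), (-6, 13, 235), (2, 16, 209), (10, 21, 216), (18, 26, 256), (26, 37, 244), (34, 97, 280), (42, 106, 251), (66, 80, 474), (74, 79, 432), (82, 67, 429), (90, 53, 430), (98, 47, 350)]
[(-166, 77, 527), (-158, 75, 409), (-150, 63, 407), (-142, 52, 412), (-134, 40, 480), (-126, 38, 629), (-118, 38, 626), (-110, 38, 624), (-102, 65, 546), (-94, 94, 597), (-86, 32, 622), (-78, 29, 629), (-70, 25, 625), (-62, 22, 630), (-54, 20, 623), (-46, 17, 628), (-38, 14, 628), (-30, 11, 631), (-22, 8, 628), (-14, 5, 629), (-6, 11, 389), (2, 17, 264), (10, 22, 258), (18, 26, 256), (26, 31, 248), (34, 35, 207), (42, 38, 185), (50, 30, 320), (58, 32, 422), (66, 39, 605), (74, 82, 542), (82, 70, 431), (90, 56, 422), (98, 46, 398)]
[[21.0, 148.0, 76.0], [42.0, 153.0, 102.0], [49.0, 161.0, 111.0]]
14.3833 [ 0.19268167  0.85473906 -0.86146832]
```

View pics/s10.png

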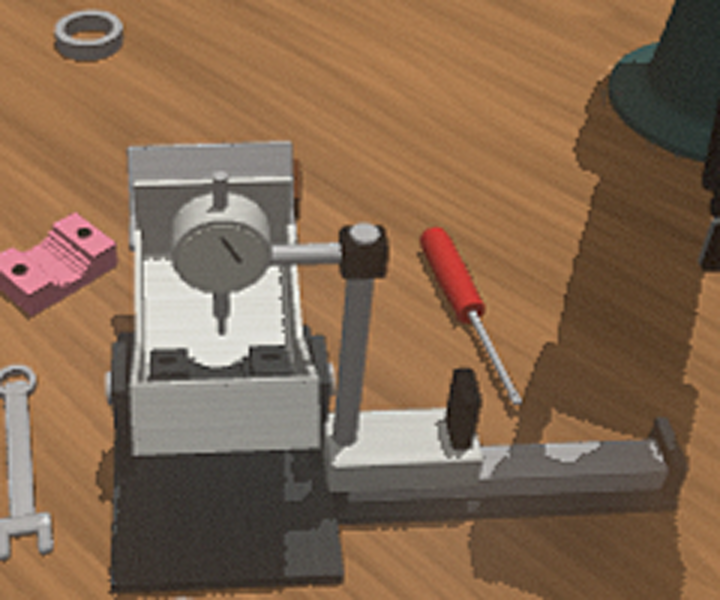

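View pics/tfull.png

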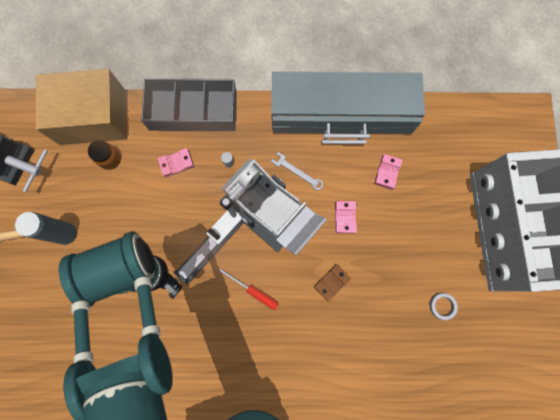

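```bash
python3 - <<'E'
from workcell import bot
print(bot.finish_job())
E
```

```text
the job is handed in; nothing more can be done
None
```

I gripped the slanted handle and raised the tray to about 0.91 rad. The cap tumbled onto the far bed, saddle up, and I swung the tray back down onto its rests and let go. Then I pinched the gauge tab and slid the carriage about 96 mm until it met its stop, with about 29 N of resistance. I released it, backed the arm clear and handed the job in at 14.4 s of the 69 s allowed.

**Last checks:**
- **Tray:** the camera heights of the handle and beds were back to their starting values.
- **Cap:** flat on the far bed, saddle up. It slid from the lip back to the vee after I released the handle, and did not move after that. I estimate its middle is about 26 mm from far_bed, against the 45 mm limit.
- **Carriage:** it stayed where I left it after release, tab at about y = 153 mm on the stand. That implies a start position near 0.024 m, within the stated range. I judged it home from the contact force and the pictures, because the joint value cannot be read.
- **Other things:** by eye in the last top picture, the other items on the bench looked where they started. The wrist force was about zero.

**One thing that disagreed:** the tab sat about 4 mm to the side of where the description put it. This pushed on the gripper with up to about 18 N sideways until I shifted the tool over. No check failed.

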